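# Gauge the fill height of a hang-on tub

## Task

Lift the lidded tub up and off the panel it hangs on and stand it on the height gauge's base plate, centred, with its hook end touching the low stop at the foot of the column. Then bring the gauge's slide down gently onto the white lid until the sprung foot has been pushed in about 5 mm by the lid, never pressing hard, and let go so that the slide stays there for the reading. Leave everything else on the bench where it is.

Things in the scene. Friction and masses are not known exactly. Their poses are not given: they have to be found in the camera images.
- tub: Tub to be gauged: grey box 130 (x) x 56 (y) x 60 mm high, 0.2 kg. Its white flat lid (122 x 48 mm) rides stiffly on the contents, 4 to 24 mm above the rim; how much is unknown. Origin: centre of the underside; x towards the hook end, z up. Starts hanging within 2 degrees of level on the panel, underside 97 to 99 mm above the bench; it must rise over 22 mm to clear the panel.
- tub_hook (a point): Middle of the tub's hook, a 36 mm wide downturned lip behind the rim at its +x end; 70 mm from the tub's origin along x, 58 mm up. The end wall's outer face is at x = +65 mm, the lip reaches to +78.5 mm and hangs from 60 down to 38 mm above the underside.
- tub_grip (a point): Good place to grip the tub across its 56 mm width, from above: on its middle plane, 40 mm from the origin away from the hook end, 8 mm below the rim. Held here the gripper stays clear of the gauge's arm and column.
- gauge: Height gauge, fixed. Origin: on the bench, on the column's axis; -x is the free front. Steel base plate x -190 to +30, y +-70 mm, 10 mm thick. Stop: a low bar 60 mm long in y, front face at x = -32 mm, top 28 mm above the bench. Column 18 mm square, 276 mm high, with a scale. The foot comes down at x = -67, y = 0.
- seat (a point): Point on top of the gauge's base plate (97 mm in front of the column's axis, 10 mm above the bench) where the tub's origin belongs, the tub's x axis along the gauge's x axis, its end wall then touching the stop.
- slide: The gauge's slide: grey block on the column with a 20 mm wide arm, 30 to 46 mm above the origin, sprung foot (18 mm steel disc) below its end. Moves only vertically, 105 mm; about 10 N of friction, stays where left. Origin: underside of the foot when fully out, on its axis; 165 mm above the bench at the top. The foot gives 12 mm: 2 N to start, 1 N more per mm, then solid.
- knob (a point): Where to hold the slide: on the foot's axis, 74 mm above the slide's origin, in the black upright grip, 16 x 16 mm, 46 to 86 mm above the slide's origin.
- stand: Grey hanging panel, fixed to the bench: 8 mm thick, 230 mm wide (y), top edge 155 mm above the bench. Origin: on the bench, middle of the panel's front face; the front faces -x. Two tubs hang on it side by side, 116 mm apart, in either order.
- spare: A bystander: empty open grey tub without lid hanging on the same panel, 85 x 50 x 50 mm high. Origin on the underside, 65 mm in front of its end wall's outer face.
- tin: Bystander: tin can, diameter 66, height 75 mm, origin under its centre.
- roll: Bystander: roll of labels lying flat, diameter 72, height 35 mm, origin under its centre.
- jar: Bystander: jar, diameter 70, height 90 mm, origin under its centre.
- cup: Bystander: white cup, diameter 80, height 85 mm, origin under its centre.
- marker: Bystander: screwdriver, 110 mm long, lying on the bench along its x axis.

How it is judged:
On the way, in this order (a step that is already met when the one before it is completed fails the run):
1. the tub is lifted up and off the panel (height (world z) of tub above 0.112 m and contact force between tub and stand below 0.05 N), for 0.2 s.
2. the tub stands on the base plate, centred, its hook end at the stop, the slide not yet on it (x of tub_hook in the frame of gauge between -0.033 and -0.02 m and y of tub in the frame of gauge between -0.01 and 0.01 m and z of tub in the frame of gauge between 0.007 and 0.0125 m and angle between the x axis of tub and the x axis of gauge, either way round below 0.12 rad and angle between tub's own z axis and vertical below 0.05 rad and contact force between slide and tub below 0.1 N), for 0.2 s.
At the end, for the whole second after the job is handed in: The tub stands upright (within 0.05 rad) on the gauge's base plate, its hook end within about 5 mm of the stop (at most 0.12 rad askew, at most 10 mm off centre), and the slide, let go and at rest, presses its foot on the lid with 4 to 10 N, that is with the foot pushed in by about 2 to 8 mm (x of tub_hook in the frame of gauge between -0.033 and -0.02 m and y of tub in the frame of gauge between -0.01 and 0.01 m and z of tub in the frame of gauge between 0.007 and 0.0125 m and angle between the x axis of tub and the x axis of gauge, either way round below 0.12 rad and angle between tub's own z axis and vertical below 0.05 rad and contact force between slide and tub between 4 and 10 N and linear speed of tub below 0.01 m/s and linear speed of slide below 0.005 m/s); the robot touches nothing.
It fails at once if the slide presses on the tub or its lid with more than 20 N (contact force between slide and tub above 20 N).
It fails at once if another thing on the bench or panel is moved by more than 30 mm (distance of any of spare, tin, roll, jar, cup, marker from where it was at the start of the episode above 0.03 m).
It also fails if it takes over 72 s, if anything falls off the work surface, if the arm or the gripper's body presses on something with over 40 N, if the wrist force passes 120 N, or if a joint passes its speed limit or range.

## Robot

A 6-joint arm with a two-finger parallel gripper is mounted at the origin on the work surface. World frame = base frame: x ahead of the robot, y to its left, z up, the work surface at z = 0. Lengths are in m, angles in rad, forces in N, time in s.
With the tool pointing down it reaches from about 0.275 to 0.75 m from the base axis. Payload 10.2 kg.
Tool frame: the origin (TCP) lies at the very end of the fingers, on their centre line; the grasp point (between the pads) lies 19 mm behind it; z points along the fingers, y is the line along which they close (so a half turn about z gives the same grasp; the last joint's range is limited). The gripper opens to 85 mm and grips with 20 to 120 N. Pads are 22 mm wide; open, the fingers measure 114 mm over their backs; the gripper's body (76 mm by 85 mm) begins 54 mm behind the grasp point. The pads swing forward as they close: fully open they stand 13 mm farther back than shut.
Start: joints at [-1.429, 0.313, 1.498, -0, 1.331, -0.223], TCP at [0.187, -0.49, 0.21] pointing down, gripper open.
Joint ranges: [-2.94, 2.94], [-0.97, 2.17], [0.19, 2.56], [-1.23, 4.37], [0.02, 3.11], [-2.88, 2.88]. Speed limits (rad/s): [2.39, 2.39, 3.01, 3.14, 3.14, 3.14].

## Interface

Orientations are given as a rotation vector (axis times angle).
In Python, from station import manip gives the robot as it stands. The module is installed in compiled form; this text tells all that it offers.
- The arm moves only by the shell command python3 -m handwheel 'ROWS'. ROWS is JSON, a list of rows, each a list of 7 numbers: the opening, from 0 (shut) to 1 (fully open), then the shift along the tool's x, y, z in cm, then the turn, a rotation vector about the tool's x, y, z in units of 6 degrees (1.0 is 6 degrees). In form: [[fingers, dx, dy, dz, wx, wy, wz], ...]. A call has 1 to 12 rows; each row is the pose to reach, as a shift and turn from the pose commanded when the call began, along the tool's axes at that moment; what a row does not reach only later rows make up. A row lasts 1/12 s, in which the tool goes at most 41.7 mm and 7.16 degrees, less where a joint would pass 70% of its speed; a pose out of reach is approached as far as the arm can. A call with a gripper value outside its range is refused whole. The fingers move at their own pace and stop on an object; the grip force is fixed at half the most. Time passes only in rows, so rows that repeat a pose let the fingers close. It gives the time, the measured TCP pose, the force, the opening and the grip force at its end, in the units of the state.
- manip.state(): the state, without advancing time (a new reading comes with each control period).
- manip.grab_frame(name): name is "scene" or "top" or "wrist"; returns (picture, depth): 384x512x3 uint8, red, green, blue; 384x512 float32, m along the optical axis (not along the pixel's ray), 0 where there is no reading.
- manip.calibration(name): a dict with "fx", "fy", "cx", "cy" (pixels), "R" (3x3) and "t" (3): a world point X has camera coordinates R X + t. Camera axes: x right, y down, z forward; pixel columns grow to the right and rows downward; lengths in m; the calibration is good to about 2 mm. A picture is of the moment at which its call begins: read the wrist's pose just before it. calibration takes no time and is no camera call; for the wrist camera it gives the pose at the moment of the call.
- manip.sign_off(): hands the job in; it is judged then, once.
Trained networks look in the newest picture that a camera, given by its name, has taken for a name from the list of things; names that differ only in an ending like _2 or _b are one class to them, and where a whole thing is asked for, a point or a joint stands for the part that bears it (a point fixed in the world has none). Each returns a list of dicts, best first, with "conf" (0 to 1); they miss things now and then, are a little off and sometimes report something else, mostly with a low value. They report only what shows in the picture. A call takes as long as a camera call.
- manip.recognise(thing, camera): "box" ([centre column, centre row, width, height] in pixels, round what is visible of it).
- manip.regions_of(thing, camera): "region" (384x512 bool, what is visible of it) and "box" ([centre column, centre row, width, height] in pixels, round what is visible of it).
- manip.place_of(thing, camera): "centre" ([row, column] in pixels: a listed point, or the origin of a listed thing).
The state is a dict: "time_s": time; "joint_pos": joint angles; "joint_vel": joint speeds; "joint_torque": joint torques, N m; "ee_pos": TCP position; "ee_rot": TCP orientation; "ft_force": force on the tool from outside, world axes, zero at the start; "ft_torque": the same for the moment, N m; "gripper_width": opening from 0.0 (shut) to 1.0 (fully open); "finger_force": force on a finger pad.
Only numpy, scipy, OpenCV 4.12 (cv2) and the standard library are available. Lean on these libraries where they do the work, as an engineer would, in place of code of your own. Each camera call takes 0.05 s, during which the arm holds its last target. There are 200 camera calls.

## Working session

There is one attempt and no reset: what is moved stays moved. The work goes in short steps, Python scripts to look and compute and a shell command to move; the robot and the scene stay as the last step left them, time stands still between calls to the robot, and variables do not carry over. Pictures are saved under pics/ and viewed, at most 10 in all, crops included, and the job is handed in when it is done.

```bash
mkdir -p pics
cat > h.py <<'E'
import numpy as np, cv2
from station import manip
from scipy.spatial.transform import Rotation as Rn
def P(uv,d,c):
    K=manip.calibration(c); u,v=uv
    x=np.array([(u-K["cx"])/K["fx"],(v-K["cy"])/K["fy"],1.])*d
    return np.array(K["R"]).T@(x-np.array(K["t"]))
def cloud(c,depth):
    K=manip.calibration(c); v,u=np.mgrid[:384,:512]
    x=np.stack([(u-K["cx"])/K["fx"]*depth,(v-K["cy"])/K["fy"]*depth,depth],-1)
    return (x-np.array(K["t"]))@np.array(K["R"])
E
python3 - <<'E'
from h import *
print(manip.state())
ims=[]
for c in("scene","top"):
    im,d=manip.grab_frame(c); C=cloud(c,d); np.savez(c+"0.npz",im=im,d=d,C=C); cv2.imwrite(f"pics/{c}0.png",im[:,:,::-1])
    for n in("tub","tub_hook","tub_grip","gauge","seat","slide","knob","stand","spare"):
        for r in manip.place_of(n,c)[:2]:
            v,u=r["centre"]; vi,ui=int(round(v)),int(round(u))
            p=P((u,v),d[vi,ui],c) if 0<=vi<384 and 0<=ui<512 else None
            print(c,n,round(r["conf"],2),np.round([u,v],1),np.round(p,3) if p is not None else None)
E
```

```text
{'time_s': 0.0, 'joint_pos': array([-1.42941272e+00,  3.13462964e-01,  1.49845000e+00,  3.75763322e-05,
        1.33100395e+00, -2.23409433e-01]), 'joint_vel': array([ 0.00022228, -0.00131673,  0.0005739 ,  0.00089698,  0.00178865,
       -0.00198979]), 'joint_torque': array([ 1.52489891e-03, -4.12260354e+01, -2.59741884e+01, -2.79255062e-05,
        4.15186136e-03,  7.76182745e-07]), 'ee_pos': array([ 0.18724892, -0.4901635 ,  0.2090236 ]), 'ee_rot': array([-3.08818217e+00, -5.69590068e-01, -1.42507352e-04]), 'ft_force': array([-1.15660221, -0.75906965,  0.07602669]), 'ft_torque': array([-0.0080681 , -0.00998122, -0.0322037 ]), 'finger_force': 0.0, 'gripper_width': 0.9967413683043985}
scene tub 0.91 [199.9 189.4] [ 0.601 -0.157  0.121]
scene tub_grip 0.69 [206.7 171.4] [ 0.56  -0.158  0.167]
scene gauge 0.8 [290.9 275. ] [0.659 0.222 0.034]
scene seat 0.93 [304.3 250.5] [0.545 0.205 0.009]
scene slide 0.72 [305.7 232.6] [0.479 0.174 0.008]
scene knob 0.56 [310.5 218.6] [0.573 0.219 0.197]
scene spare 0.84 [174.8 171.8] [ 0.588 -0.276  0.126]
top tub 0.62 [292.4 182.4] [ 0.557 -0.166  0.178]
top tub 0.21 [235.9 193.2] [0.547 0.001 0.021]
top tub_hook 0.68 [296.7 156.1] [ 0.643 -0.182  0.158]
top tub_grip 0.96 [294.1 193.7] [ 0.524 -0.171  0.177]
top tub_grip 0.39 [173.2 164.7] [0.626 0.204 0.077]
top gauge 0.94 [175.5 167.2] [0.627 0.201 0.036]
top seat 0.72 [170.7 198. ] [0.528 0.216 0.011]
top slide 0.63 [168.4 179.2] [0.557 0.2   0.187]
top slide 0.19 [173.6 199.5] [0.524 0.207 0.007]
top knob 0.65 [295.2 191.4] [ 0.531 -0.175  0.174]
top knob 0.55 [165.7 174.2] [0.565 0.204 0.218]
top stand 0.81 [314.  166.3] [ 0.63  -0.248  0.082]
top stand 0.71 [235.9 151.3] [0.677 0.004 0.07 ]
top spare 0.56 [330.9 188.3] [ 0.554 -0.294  0.112]
top spare 0.33 [237.5 147.9] [0.3   0.003 1.497]
```

View pics/scene0.png

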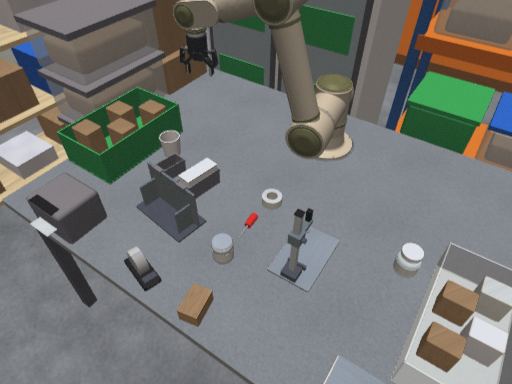

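View pics/top0.png

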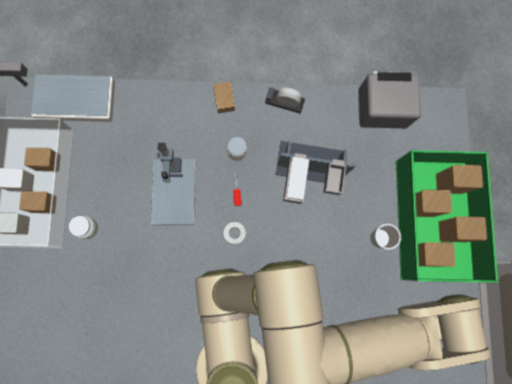

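Scene picture: the tub with the white lid hangs on the panel at about (200,172), the spare beside it and the gauge at about (300,250). In the top picture the lid is at (297,177), the spare at (335,177), and the gauge plate at (173,190) with its column at its far end. Next I fit the lid and plate.

```bash
cat > fit.py <<'E'
from h import *
def rect(pts):
    (c,s,a)=cv2.minAreaRect((pts[:,:2]*1000).astype(np.float32))
    b=cv2.boxPoints((c,s,a)); e=[b[1]-b[0],b[2]-b[1]]
    e=max(e,key=np.linalg.norm); 
    if e[0]<0:e=-e
    return np.round(c,1),np.round(s,1),round(np.degrees(np.arctan2(e[1],e[0])),2)
E
python3 - <<'E'
from fit import *
for c in("top","scene"):
    z=np.load(c+"0.npz");im=z["im"].astype(int);C=z["C"]
    X,Y,Z=C[...,0],C[...,1],C[...,2]
    m=(im.min(-1)>150)&(abs(X-.56)<.12)&(abs(Y+.17)<.09)&(Z>.15)&(Z<.2)
    p=C[m];print(c,"lid",m.sum(),rect(p),np.percentile(p[:,2],[10,50,90]).round(4))
    m=(abs(X-.55)<.16)&(abs(Y-.2)<.11)&(Z>.005)&(Z<.016)
    m=cv2.morphologyEx(m.astype(np.uint8),cv2.MORPH_OPEN,np.ones((3,3)))>0
    p=C[m];print(c,"plate",m.sum(),rect(p),np.median(p[:,2]))
    m=(abs(X-.62)<.1)&(abs(Y+.23)<.16)&(Z>.147)&(Z<.16); 
    p=C[m&(im.max(-1)<110)];print(c,"panel",len(p),rect(p))
    m=(abs(X-.6)<.1)&(abs(Y-.2)<.06)&(Z>.225); p=C[m];print(c,"high",len(p),p[np.argsort(-p[:,2])][:40:4].round(3).tolist())
E
```

```text
top lid 745 (array([ 579.2, -182.9]), array([ 55.3, 140.7]), np.float32(-7.64)) [0.1612 0.1778 0.1819]
top plate 1935 (array([553.4, 210.3]), array([216.6, 140.5]), np.float32(1.43)) 0.01079642108765285
top panel 75 (array([ 595.2, -240.3]), array([222. , 100.6]), np.float32(83.54))
top high 93 [[0.625, 0.216, 0.282], [0.64, 0.209, 0.28], [0.632, 0.219, 0.28], [0.629, 0.208, 0.279], [0.638, 0.212, 0.278], [0.633, 0.206, 0.277], [0.624, 0.22, 0.277], [0.627, 0.22, 0.276], [0.624, 0.206, 0.276], [0.627, 0.212, 0.275]]
scene lid 376 (array([ 576.2, -180.2]), array([ 49.4, 121.7]), np.float32(-8.71)) [0.1743 0.1767 0.1789]
scene plate 1776 (array([556.3, 210.8]), array([220.9, 140.6]), np.float32(1.39)) 0.008528115880234758
scene panel 320 (array([ 596.8, -247.2]), array([136.9, 218.7]), np.float32(-85.77))
scene high 167 [[0.642, 0.22, 0.277], [0.637, 0.221, 0.277], [0.644, 0.216, 0.276], [0.634, 0.219, 0.276], [0.643, 0.204, 0.275], [0.632, 0.203, 0.275], [0.629, 0.219, 0.275], [0.644, 0.202, 0.275], [0.637, 0.212, 0.275], [0.643, 0.21, 0.274]]
```

```bash
cat >> h.py <<'E'
def rel(p,yaw_deg,s=None):
    """shift (cm) and turn (6deg units) in tool axes to reach TCP p, tool pointing down, tool x at yaw"""
    s=s or manip.state(); R=Rn.from_rotvec(s["ee_rot"])
    T=Rn.from_euler("z",yaw_deg,degrees=True)*Rn.from_euler("x",180,degrees=True)
    return np.round(R.inv().apply(np.array(p)-s["ee_pos"])*100,2),np.round((R.inv()*T).as_rotvec()/np.radians(6),2)
E
python3 - <<'E'
from h import *
K=manip.calibration("wrist");s=manip.state();R=Rn.from_rotvec(s["ee_rot"]).as_matrix()
print("cam in tool",R.T@(-np.array(K["R"]).T@K["t"]-s["ee_pos"]),"cam axis",R.T@np.array(K["R"])[2],K["fx"])
print(rel([.50,-.17,.33],-8.2))
E
```

```text
cam in tool [ 0.08265517 -0.0003403  -0.16367853] cam axis [-3.21929473e-01 -2.35038074e-04  9.46763624e-01] 274.5791040794432
(array([ 40.65, -18.78, -12.04]), array([-0.  ,  0.  ,  4.85]))
```

Run:
```python
from h import *
print(rel([.54,-.18,.31],171.8))
```

```text
(array([ 44.03, -16.42, -10.04]), array([ -0.  ,  -0.  , -25.15]))
```

```bash
python3 -m handwheel '[[1,0,0,-10,0,0,-3],[1,4,-1,-10,0,0,-4],[1,8,-3,-10,0,0,-5],[1,12,-4.5,-10,0,0,-6],[1,16,-6,-10,0,0,-7],[1,20,-7.5,-10,0,0,-8],[1,24,-9,-10,0,0,-9],[1,28,-10.5,-10,0,0,-10],[1,32,-12,-10,0,0,-11],[1,36,-13.5,-10,0,0,-12],[1,40,-15,-10,0,0,-13],[1,44,-16.4,-10,0,0,-14]]'
python3 - <<'E'
from h import *
print(rel([.54,-.18,.31],171.8))
E
```

```text
time_s: 2.0
ee_pos: [0.5165, -0.1996, 0.3098]
ee_rot: [1.907, 2.496, -0.0]
ft_force: [0.3, -1.5, 0.9]
gripper_width: 1.0
finger_force: 0.0
(array([ 1.28,  2.78, -0.02]), array([  0.  ,   0.  , -11.09]))
```

```bash
python3 -m handwheel '[[1,0,0,0,0,0,-1],[1,0,0,0,0,0,-2],[1,0,0,0,0,0,-3],[1,0,0,0,0,0,-4],[1,0,0,0,0,0,-5],[1,0,0,0,0,0,-6],[1,0,0,0,0,0,-7],[1,0,0,0,0,0,-8],[1,0,0,0,0,0,-9],[1,0,0,0,0,0,-10],[1,0,0,0,0,0,-11],[1,0,0,0,0,0,-11.1]]'
cat > look.py <<'E'
from fit import *
import sys
tag=sys.argv[1]; names=sys.argv[2].split(",")
s=manip.state();K=manip.calibration("wrist");im,d=manip.grab_frame("wrist"); C=cloud("wrist",d)
np.savez(tag+".npz",im=im,d=d,C=C,R=K["R"],t=K["t"]); cv2.imwrite(f"pics/{tag}.png",im[:,:,::-1])
print(s["ee_pos"].round(4),rel(s["ee_pos"],171.8))
for n in names:
    for r in manip.place_of(n,"wrist")[:2]:
        v,u=r["centre"]; vi,ui=int(round(v)),int(round(u))
        print(n,round(r["conf"],2),np.round([u,v],1),P((u,v),d[vi,ui],"wrist").round(4) if 0<=vi<384 and 0<=ui<512 else None)
E
python3 look.py w1 tub,tub_hook,tub_grip,stand,spare
python3 - <<'E'
from fit import *
z=np.load("w1.npz");im=z["im"].astype(int);C=z["C"];X,Y,Z=np.moveaxis(C,-1,0)
m=(im.min(-1)>140)&(abs(X-.577)<.1)&(abs(Y+.18)<.07)&(Z>.165)&(Z<.19)
p=C[m];print(m.sum(),rect(p),np.percentile(p[:,2],[10,50,90]).round(4))
A=np.c_[p[:,:2]-p[:,:2].mean(0),np.ones(len(p))];print(np.linalg.lstsq(A,p[:,2],rcond=None)[0])
E
```

```text
time_s: 3.0
ee_pos: [0.5153, -0.2014, 0.3096]
ee_rot: [-0.227, -3.133, -0.0]
ft_force: [-0.5, -0.4, 0.6]
gripper_width: 1.001
finger_force: 0.0
[ 0.5153 -0.2014  0.3096] (array([ 0.,  0., -0.]), array([ 0.  , -0.  , -0.05]))
tub 0.76 [278.3 203.2] [ 0.5476 -0.1834  0.1767]
tub_hook 0.75 [280.6 263.6] [ 0.6269 -0.1909  0.1786]
tub_hook 0.71 [195.  200.6] [ 0.5379 -0.2851  0.1525]
tub_grip 0.95 [283.3 183.2] [ 0.5249 -0.1747  0.1756]
stand 0.87 [244.  214.4] [ 0.6241 -0.245   0.0117]
3838 (array([ 573.8, -181.9]), array([ 48. , 121.9]), np.float32(-8.15)) [0.1755 0.1771 0.1788]
[ 0.02942144 -0.00236284  0.17714001]
```

View pics/w1.png

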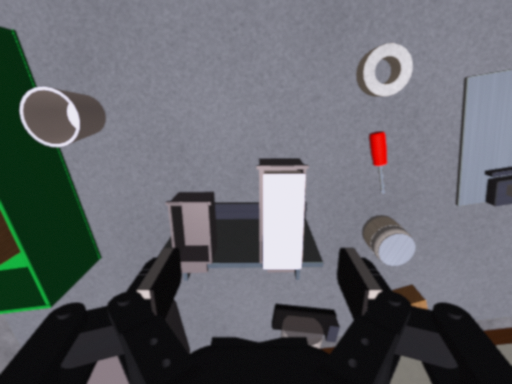

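The wrist view shows the white lid at columns 262-304, rows 172-268, the spare on its left at (193,230), and clear space for both fingers.

Run:
```python
from h import *
print(rel([.535,-.1762,.2],171.85),manip.state()["ee_pos"])
```

```text
(array([-1.58,  2.79, 10.96]), array([ 0.  , -0.  , -0.07])) [ 0.51524785 -0.2014566   0.30959273]
```

```bash
python3 -m handwheel '[[1,-0.8,1.4,1,0,0,0],[1,-1.58,2.79,3,0,0,0],[1,-1.58,2.79,6,0,0,0],[1,-1.58,2.79,9,0,0,0],[1,-1.58,2.79,10.96,0,0,0],[1,-1.58,2.79,10.96,0,0,0],[1,-1.58,2.79,10.96,0,0,0]]'
python3 - <<'E'
from h import *
print(rel([.535,-.1762,.13],171.85),manip.state()["ee_pos"])
E
```

```text
time_s: 3.88
ee_pos: [0.535, -0.1762, 0.2001]
ee_rot: [-0.234, -3.132, -0.001]
ft_force: [-0.1, -1.0, 0.5]
gripper_width: 0.996
finger_force: 0.0
(array([-0.01, -0.  ,  7.01]), array([ 0.  , -0.01, -0.07])) [ 0.53496434 -0.17616869  0.20013965]
```

Accurate. Down, then close.

```bash
python3 -m handwheel '[[1,0,0,2,0,0,0],[1,0,0,4,0,0,0],[1,0,0,6,0,0,0],[1,0,0,7,0,0,0],[1,0,0,7,0,0,0],[1,0,0,7,0,0,0]]' && python3 -m handwheel '[[0.7,0,0,0,0,0,0],[0.65,0,0,0,0,0,0],[0.6,0,0,0,0,0,0],[0.5,0,0,0,0,0,0],[0.3,0,0,0,0,0,0],[0,0,0,0,0,0,0],[0,0,0,0,0,0,0],[0,0,0,0,0,0,0],[0,0,0,0,0,0,0],[0,0,0,0,0,0,0]]'
```

```text
time_s: 4.38
ee_pos: [0.5357, -0.1766, 0.1315]
ee_rot: [0.233, 3.131, -0.001]
ft_force: [0.9, -0.3, 1.3]
gripper_width: 1.001
finger_force: 0.0
time_s: 5.22
ee_pos: [0.5355, -0.1763, 0.1317]
ee_rot: [0.232, 3.131, -0.001]
ft_force: [-2.7, 1.5, 8.8]
gripper_width: 0.544
finger_force: 62.3
```

```bash
python3 look.py w2 tub,tub_grip
```

```text
[ 0.5355 -0.1763  0.1317] (array([-0.,  0., -0.]), array([-0.01,  0.02, -0.05]))
tub 0.93 [257.8 258.5] [ 0.5269 -0.1754  0.1756]
tub_grip 0.76 [261.2 242.6] [ 0.5186 -0.1725  0.1749]
```

View pics/w2.png

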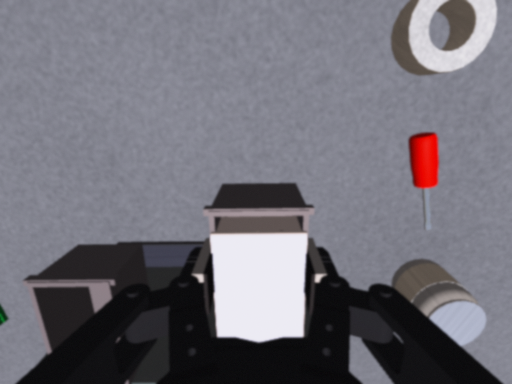

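The fingertips (at columns 203 and 317, row 262) lie outside the rim (205-313), so the walls are held, not the lid. I lift now.

```bash
python3 -m handwheel '[[0,0,0,-0.5,0,0,0],[0,0,0,-1,0,0,0],[0,0,0,-1.5,0,0,0],[0,0,0,-2,0,0,0],[0,0,0,-2.5,0,0,0],[0,0,0,-3,0,0,0],[0,0,0,-3.5,0,0,0],[0,0,0,-4,0,0,0],[0,0,0,-4.5,0,0,0],[0,0,0,-4.5,0,0,0],[0,0,0,-4.5,0,0,0],[0,0,0,-4.5,0,0,0]]'; python3 look.py w3 tub
python3 - <<'E'
from fit import *
z=np.load("w3.npz");im=z["im"].astype(int);C=z["C"];X,Y,Z=np.moveaxis(C,-1,0)
m=(im.min(-1)>140)&(abs(X-.577)<.1)&(abs(Y+.18)<.07)&(Z>.15)&(Z<.25)
p=C[m];print(m.sum(),rect(p),np.percentile(p[:,2],[10,50,90]).round(4))
A=np.c_[p[:,:2]-p[:,:2].mean(0),np.ones(len(p))];print(np.linalg.lstsq(A,p[:,2],rcond=None)[0])
E
```

```text
time_s: 6.37
ee_pos: [0.5348, -0.1761, 0.1747]
ee_rot: [-0.233, -3.132, -0.0]
ft_force: [-0.5, 0.4, -2.8]
gripper_width: 0.544
finger_force: 64.8
[ 0.5348 -0.1761  0.1747] (array([ 0.  ,  0.  , -0.01]), array([ 0.  , -0.01, -0.05]))
tub 0.76 [257.1 253.6] [ 0.5237 -0.1753  0.2182]
tub 0.37 [401.5  44.8] [ 0.4184  0.0008 -0.0013]
9521 (array([ 576.3, -178.9]), array([ 60.3, 136.3]), np.float32(-5.78)) [0.2166 0.2177 0.2187]
[-0.00804373 -0.02754381  0.21734626]
```

```bash
python3 -m handwheel '[[0,1,0,0,0,0,0],[0,3,0,0,0,0,0],[0,5,0,0,0,0,0],[0,7,0,0,0,0,0],[0,9,0,0,0,0,0],[0,11,0,0,0,0,0],[0,13,0,0,0,0,0],[0,14,0,0,0,0,0],[0,14,0,0,0,0,0]]'
python3 - <<'E'
from h import *
print(rel([.405,.207,.175],181.4))
E
```

```text
time_s: 7.22
ee_pos: [0.3951, -0.1551, 0.175]
ee_rot: [-0.234, -3.132, -0.0]
ft_force: [-0.8, -0.6, -2.5]
gripper_width: 0.539
finger_force: 64.7
(array([4.400e+00, 3.595e+01, 1.000e-02]), array([ 0.  , -0.01, -1.66]))
```

```bash
python3 -m handwheel '[[0,0.3,2,0,0,0,-0.1],[0,0.7,5,0,0,0,-0.2],[0,1.1,8.5,0,0,0,-0.4],[0,1.5,12,0,0,0,-0.5],[0,1.9,15.5,0,0,0,-0.7],[0,2.3,19,0,0,0,-0.9],[0,2.8,22.5,0,0,0,-1.1],[0,3.2,26,0,0,0,-1.2],[0,3.6,29.5,0,0,0,-1.4],[0,4,32.5,0,0,0,-1.5],[0,4.3,34.5,0,0,0,-1.6],[0,4.4,35.95,0,0,0,-1.66]]'
python3 look.py w4 gauge,seat,slide,knob,tub
python3 - <<'E'
from fit import *
z=np.load("w4.npz");im=z["im"].astype(int);C=z["C"];X,Y,Z=np.moveaxis(C,-1,0)
m=(abs(X-.555)<.14)&(abs(Y-.21)<.1)&(Z>.006)&(Z<.014)
m=cv2.morphologyEx(m.astype(np.uint8),cv2.MORPH_OPEN,np.ones((5,5)))>0
p=C[m];print("plate",m.sum(),rect(p),p[:,1].min(),p[:,1].max(),np.median(p[:,2]))
m=(im.min(-1)>140)&(X>.3)&(X<.58)&(abs(Y-.2)<.07)&(Z>.2)&(Z<.235)
p=C[m];print("lid",m.sum(),rect(p),np.median(p[:,2]))
A=np.c_[p[:,:2]-p[:,:2].mean(0),np.ones(len(p))];print(np.linalg.lstsq(A,p[:,2],rcond=None)[0])
m=(abs(X-.57)<.05)&(abs(Y-.21)<.05)&(Z>.23)&(Z<.26)
p=C[m];print("knob",len(p),p.min(0),p.max(0)) if m.any() else 0
E
```

```text
time_s: 8.22
ee_pos: [0.4062, 0.209, 0.1749]
ee_rot: [-0.044, 3.141, 0.001]
ft_force: [-0.1, -1.2, -2.0]
gripper_width: 0.538
finger_force: 64.7
[0.4062 0.209  0.1749] (array([ 0.02, -0.11, -0.  ]), array([0.01, 0.  , 1.64]))
tub 0.75 [257.5 254.2] [0.3947 0.2052 0.22  ]
plate 303 (array([554.1, 145.9]), array([218.3,  10.8]), np.float32(0.97)) 0.13951224963885067 0.15278243417041346 0.009474289417352951
lid 9154 (array([419.6, 210.2]), array([69.3, 53.3]), np.float32(1.41)) 0.2179326350689063
[-0.02734197 -0.00062223  0.21793028]
```

View pics/w4.png

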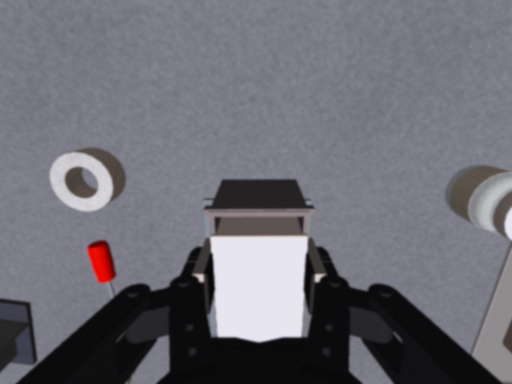

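Wrist picture: tub held squarely, with rim and fingers at columns 203-317. The gauge is hidden behind the gripper, so I use the scene and top cameras.

```bash
cat > tubfit.py <<'E'
from fit import *
import sys
x0,y0,z0,z1=map(float,sys.argv[2:6])
for c in("scene","top"):
    im,d=manip.grab_frame(c);C=cloud(c,d);np.savez(f"{c}{sys.argv[1]}.npz",im=im,C=C,d=d);cv2.imwrite(f"pics/{c}{sys.argv[1]}.png",im[:,:,::-1]); im=im.astype(int);X,Y,Z=np.moveaxis(C,-1,0)
    m=(im.min(-1)>140)&(abs(X-x0)<.09)&(abs(Y-y0)<.05)&(Z>z0)&(Z<z1)
    p=C[cv2.erode(m.astype(np.uint8),np.ones((2,2)))>0]
    if len(p)<20: print(c,"few",len(p)); continue
    A=np.c_[p[:,:2]-p[:,:2].mean(0),np.ones(len(p))];print(c,len(p),rect(C[m]),np.median(p[:,2]).round(4),np.linalg.lstsq(A,p[:,2],rcond=None)[0].round(4))
    for n in("seat","gauge","knob","slide","tub_hook","tub"):
        for r in manip.place_of(n,c)[:1]:
            v,u=r["centre"];print(n,round(r["conf"],2),np.round([u,v],1),P((u,v),d[int(round(v)),int(round(u))],c).round(3))
E
python3 tubfit.py 4 .447 .209 .19 .235
python3 - <<'E'
from h import *
print(rel([.406,.2075,.069],181.4))
E
```

```text
scene 426 (array([448.4, 205.3]), array([125.5,  54.8]), np.float32(1.16)) 0.2161 [-0.0268 -0.0169  0.2161]
seat 0.6 [307.5 248.9] [0.534 0.21  0.01 ]
gauge 0.48 [405.9 270.4] [0.464 0.491 0.042]
knob 0.67 [311.9 215.4] [0.564 0.218 0.201]
slide 0.69 [246.5 228.5] [0.576 0.006 0.012]
tub_hook 0.57 [315.6 204.7] [0.515 0.205 0.192]
tub 0.94 [324.9 206.6] [0.51  0.231 0.196]
top 89 (array([506.6, 210.7]), array([55. , 34.7]), np.float32(87.94)) 0.2139 [-1.0452 -0.0806  0.2082]
seat 0.95 [174.2 195.5] [0.51  0.182 0.179]
gauge 0.86 [174.8 163.5] [0.639 0.204 0.038]
knob 0.8 [164.5 175.7] [0.56  0.207 0.222]
slide 0.57 [167.6 177.9] [0.562 0.203 0.183]
tub_hook 0.48 [163.5 194.3] [0.51 0.21 0.2 ]
(array([1.00e-02, 9.00e-02, 1.06e+01]), array([0.  , 0.  , 0.01]))
```

```bash
python3 -m handwheel '[[0,0,0,1,0,-0.1,0],[0,0,0.1,3,0,-0.25,0],[0,0,0.15,5,0,-0.25,0],[0,0,0.15,7,0,-0.25,0],[0,0,0.15,9,0,-0.25,0],[0,0,0.15,10,0,-0.25,0],[0,0,0.15,10.6,0,-0.25,0],[0,0,0.15,10.6,0,-0.25,0],[0,0,0.15,10.6,0,-0.25,0]]'
python3 tubfit.py 5 .447 .209 .09 .135
```

```text
time_s: 9.97
ee_pos: [0.4064, 0.2081, 0.0694]
ee_rot: [-0.04, 3.115, 0.001]
ft_force: [-0.1, 0.1, -1.9]
gripper_width: 0.536
finger_force: 64.7
scene 373 (array([448.1, 210.1]), array([127.7,  49.4]), np.float32(6.55)) 0.1116 [ 0.004  -0.0028  0.1116]
seat 0.62 [307.3 248.6] [0.534 0.209 0.01 ]
gauge 0.66 [293.  274.7] [0.656 0.226 0.034]
knob 0.74 [309.6 214.3] [0.577 0.216 0.216]
slide 0.62 [308.5 228.3] [0.586 0.223 0.171]
tub_hook 0.94 [312.7 228.1] [0.513 0.208 0.089]
tub 0.82 [321.5 229. ] [0.504 0.232 0.093]
top 116 (array([499.9, 211.7]), array([44.8, 56.1]), np.float32(-88.64)) 0.1133 [-0.4821 -0.0308  0.1109]
seat 0.62 [171.5 197.1] [0.519 0.203 0.088]
gauge 0.84 [174.9 165.7] [0.631 0.203 0.043]
knob 0.7 [163.8 174.5] [0.563 0.208 0.224]
slide 0.83 [167.4 178.4] [0.558 0.202 0.193]
tub_hook 0.54 [167.  198.2] [0.515 0.216 0.091]
tub 0.76 [166.9 222.1] [0.41  0.167 0.398]
```

```bash
python3 -m handwheel '[[0,-1,0,0,0,0,0],[0,-2.5,0,0.1,0,0,0],[0,-4,0,0.1,0,0,0],[0,-5.5,0,0.15,0,0,0],[0,-7,0,0.2,0,0,0],[0,-7.5,0,0.2,0,0,0],[0,-7.5,0,0.8,0,0,0],[0,-7.5,0,1.4,0,0,0],[0,-7.5,0,1.9,0,0,0],[0,-7.5,0,1.9,0,0,0],[0,-7.5,0,1.9,0,0,0]]'
python3 tubfit.py 6 .523 .21 .07 .115
```

```text
time_s: 11.58
ee_pos: [0.4809, 0.21, 0.0516]
ee_rot: [-0.04, 3.116, 0.0]
ft_force: [-0.2, 0.0, -2.6]
gripper_width: 0.541
finger_force: 64.7
scene 309 (array([519. , 217.5]), array([128.3,  42.6]), np.float32(11.38)) 0.094 [-0.      0.0085  0.0939]
seat 0.77 [305.1 252. ] [0.592 0.227 0.072]
gauge 0.82 [293.4 273.2] [0.649 0.224 0.032]
knob 0.87 [311.1 217.3] [0.57  0.219 0.199]
slide 0.92 [303.5 232.3] [0.624 0.226 0.195]
tub_hook 0.69 [298.6 250.3] [0.598 0.208 0.073]
tub 0.67 [308.8 246. ] [0.582 0.231 0.093]
top few 18
```

Run:
```python
import cv2
im=cv2.imread("pics/scene6.png")[190:300,240:360]
cv2.imwrite("pics/c6.png",cv2.resize(im,None,fx=5,fy=5,interpolation=cv2.INTER_CUBIC))
```

```text
(no output)
```

View pics/c6.png

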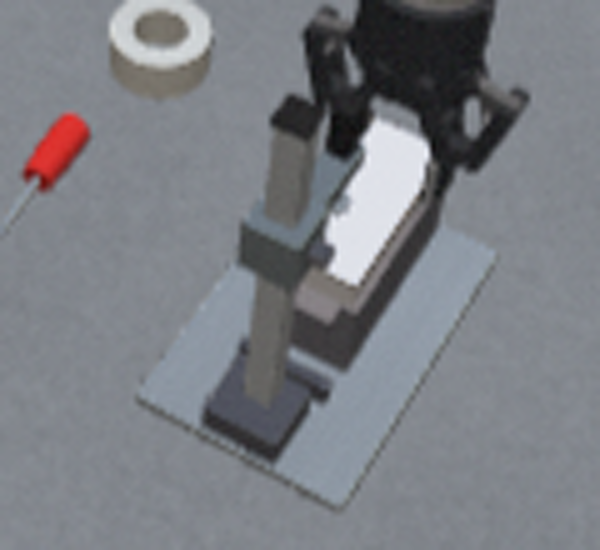

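The crop shows the tub over the plate in front of the stop, square to it, with a gap of about 15 mm and the slide clear above. I'll go slightly lower and forward.

```bash
python3 -m handwheel '[[0,-0.4,0,0.1,0,0,0],[0,-0.8,0,0.2,0,0,0],[0,-1.1,0,0.3,0,0,0],[0,-1.2,0,0.3,0,0,0],[0,-1.2,0,0.3,0,0,0],[0,-1.2,0,0.3,0,0,0]]'; python3 -m handwheel '[[0,-0.1,0,0,0,0,0],[0,-0.2,0,0,0,0,0],[0,-0.2,0,0,0,0,0],[0,-0.2,0,0,0,0,0]]'
```

```text
time_s: 12.48
ee_pos: [0.4936, 0.2103, 0.0492]
ee_rot: [-0.04, 3.115, 0.0]
ft_force: [0.1, -0.1, -3.1]
gripper_width: 0.544
finger_force: 64.7
time_s: 12.82
ee_pos: [0.4957, 0.2104, 0.0494]
ee_rot: [-0.04, 3.115, 0.001]
ft_force: [-0.5, -0.4, -2.5]
gripper_width: 0.544
finger_force: 64.7
```

```bash
python3 -m handwheel '[[0,-0.1,0,0,0,0,0],[0,-0.15,0,0,0,0,0],[0,-0.15,0,0,0,0,0]]'; python3 -m handwheel '[[0,-0.1,0,0,0,0,0],[0,-0.15,0,0,0,0,0],[0,-0.15,0,0,0,0,0]]'
```

```text
time_s: 13.07
ee_pos: [0.4972, 0.2104, 0.0494]
ee_rot: [-0.04, 3.115, 0.001]
ft_force: [1.1, -0.1, -2.4]
gripper_width: 0.54
finger_force: 64.7
time_s: 13.32
ee_pos: [0.4983, 0.2104, 0.0493]
ee_rot: [-0.04, 3.116, 0.0]
ft_force: [-3.0, -0.1, -1.8]
gripper_width: 0.54
finger_force: 64.8
```

```bash
python3 -m handwheel '[[0,-0.05,0,0,0,0,0],[0,-0.1,0,0,0,0,0],[0,-0.1,0,0,0,0,0]]'; python3 -m handwheel '[[0,0,0,0.1,0,0,0],[0,0,0,0.2,0,0,0],[0,0,0,0.2,0,0,0]]'; python3 -m handwheel '[[0,0,0,0.1,0,0,0],[0,0,0,0.2,0,0,0],[0,0,0,0.2,0,0,0]]'
```

```text
time_s: 13.57
ee_pos: [0.499, 0.2105, 0.0493]
ee_rot: [-0.04, 3.117, 0.0]
ft_force: [-4.6, 0.7, 0.4]
gripper_width: 0.54
finger_force: 64.9
time_s: 13.82
ee_pos: [0.4978, 0.2106, 0.0472]
ee_rot: [-0.04, 3.12, 0.0]
ft_force: [-11.1, 0.0, 6.8]
gripper_width: 0.538
finger_force: 65.3
time_s: 14.07
ee_pos: [0.4976, 0.2106, 0.0464]
ee_rot: [-0.04, 3.12, -0.0]
ft_force: [-19.1, -2.6, 16.9]
gripper_width: 0.544
finger_force: 66.2
```

Seated against the plate and stop. I relieve the load and let go.

```bash
python3 -m handwheel '[[0,0.1,0,-0.1,0,0,0],[0,0.15,0,-0.15,0,0,0],[0,0.15,0,-0.15,0,0,0],[0,0.15,0,-0.15,0,0,0]]'; python3 -m handwheel '[[0.5,0,0,0,0,0,0],[0.6,0,0,0,0,0,0],[0.7,0,0,0,0,0,0],[0.8,0,0,0,0,0,0],[1,0,0,0,0,0,0],[1,0,0,0,0,0,0],[1,0,0,0,0,0,0],[1,0,0,0,0,0,0]]'
python3 tubfit.py 7 .535 .21 .07 .115
```

```text
time_s: 14.4
ee_pos: [0.4976, 0.2104, 0.0469]
ee_rot: [-0.04, 3.117, 0.0]
ft_force: [-7.8, -1.1, 3.1]
gripper_width: 0.539
finger_force: 65.1
time_s: 15.07
ee_pos: [0.4983, 0.2104, 0.0469]
ee_rot: [-0.04, 3.115, 0.001]
ft_force: [0.3, 0.2, 0.9]
gripper_width: 1.004
finger_force: 0.0
scene 304 (array([536.8, 220.9]), array([124.6,  43. ]), np.float32(8.31)) 0.0894 [-0.0006  0.0002  0.0893]
seat 0.74 [305.8 251. ] [0.599 0.231 0.088]
gauge 0.56 [294.6 272.6] [0.648 0.227 0.037]
knob 0.97 [312.6 213.1] [0.51  0.198 0.148]
slide 0.85 [305.4 230.3] [0.603 0.222 0.18 ]
tub_hook 0.58 [295.7 254.9] [0.642 0.22  0.11 ]
tub 0.72 [305.4 254.2] [0.597 0.23  0.07 ]
top few 3
```

```bash
python3 -m handwheel '[[1,0,0,-1,0,0,0],[1,0,0,-3,0,0,0],[1,0.1,0,-5,0,0,0],[1,0.2,0,-7,0,0.25,0],[1,2,0,-7.5,0,0.25,0],[1,5,0,-10,0,0.25,0],[1,8,0,-13,0,0.25,0],[1,10,0,-16,0,0.25,0],[1,10,0,-20,0,0.25,0],[1,10,0,-24,0,0.25,0],[1,10,0,-27,0,0.25,0],[1,10,0,-29,0,0.25,0]]'; python3 -m handwheel '[[1,0,0,0,0,0,0],[1,0,0,0,0,0,0]]'
python3 - <<'E'
from h import *
print(rel([.51,.21,.34],181.4))
E
```

```text
time_s: 16.47
ee_pos: [0.3905, 0.2078, 0.3385]
ee_rot: [-0.04, 3.136, 0.002]
ft_force: [-0.1, 0.1, 0.7]
gripper_width: 0.997
finger_force: 0.0
time_s: 16.63
ee_pos: [0.3906, 0.2077, 0.335]
ee_rot: [-0.04, 3.139, 0.001]
ft_force: [0.0, 0.6, -0.8]
gripper_width: 0.996
finger_force: 0.0
(array([-11.94,  -0.07,  -0.47]), array([0.  , 0.02, 0.01]))
```

```bash
python3 -m handwheel '[[1,-2,0,-0.5,0,0,0],[1,-5,0,-0.5,0,0,0],[1,-7,0,-0.5,0,0,0],[1,-7,0,-0.5,0,0,0],[1,-7,0,-0.5,0,0,0]]'
cat > an.py <<'E'
from fit import *
import sys
z=np.load(sys.argv[1]+".npz");im=z["im"].astype(int);C=z["C"];X,Y,Z=np.moveaxis(C,-1,0)
m=(abs(X-.555)<.14)&(abs(Y-.21)<.1)&(Z>.006)&(Z<.014)
m=cv2.morphologyEx(m.astype(np.uint8),cv2.MORPH_OPEN,np.ones((5,5)))>0
p=C[m];print("plate",m.sum(),rect(p),np.median(p[:,2]))
m=(im.min(-1)>140)&(abs(X-.53)<.1)&(abs(Y-.21)<.06)&(Z>.075)&(Z<.11)
p=C[m];print("lid",m.sum(),rect(p),np.median(p[:,2]))
for a,b in((.24,.26),(.215,.237),(.19,.215),(.26,.29)):
  m=(abs(X-.58)<.07)&(abs(Y-.21)<.05)&(Z>a)&(Z<b);p=C[m]
  if m.any(): v,u=np.nonzero(m);print(a,len(p),np.percentile(p,2,0).round(4),np.percentile(p,98,0).round(4),(u.min(),u.max(),v.min(),v.max()))
E
python3 look.py w5 knob,slide,tub_hook,seat,gauge; python3 an.py w5
```

```text
time_s: 17.05
ee_pos: [0.4606, 0.2092, 0.3374]
ee_rot: [0.039, -3.138, 0.001]
ft_force: [-0.0, 0.4, 0.7]
gripper_width: 1.001
finger_force: 0.0
[0.4606 0.2092 0.3374] (array([-0.05, -0.01,  0.07]), array([-0.01, -0.02,  1.61]))
knob 0.88 [255.2 263.8] [0.5591 0.2079 0.2225]
knob 0.72 [414.2 131.9] [0.4173 0.4526 0.0633]
slide 0.81 [254.5 234.2] [0.5611 0.2061 0.1438]
slide 0.59 [412.8 132.1] [0.4179 0.4513 0.0624]
tub_hook 0.92 [259.4 236.2] [0.5635 0.2133 0.1458]
seat 0.23 [150.4 200.3] [0.5599 0.0092 0.0201]
gauge 0.71 [255.8 234.4] [0.5621 0.2081 0.1439]
gauge 0.3 [ 31.7 226.1] [ 0.6235 -0.2336  0.0117]
plate 4952 (array([553.5, 209.5]), array([220.4, 140.2]), np.float32(1.24)) 0.010160866342785173
lid 2019 (array([536.5, 211.5]), array([121.1,  47.8]), np.float32(1.3)) 0.09089389930962169
0.24 212 [0.6228 0.2023 0.2407] [0.6252 0.2198 0.2595] (np.int64(249), np.int64(264), np.int64(320), np.int64(333))
0.215 355 [0.5578 0.2028 0.2156] [0.6252 0.2189 0.236 ] (np.int64(250), np.int64(264), np.int64(260), np.int64(318))
0.19 702 [0.5578 0.194  0.1909] [0.6469 0.2281 0.2135] (np.int64(244), np.int64(270), np.int64(249), np.int64(311))
0.26 123 [0.6219 0.2028 0.2603] [0.6251 0.2195 0.2727] (np.int64(249), np.int64(264), np.int64(332), np.int64(341))
```

View pics/w5.png

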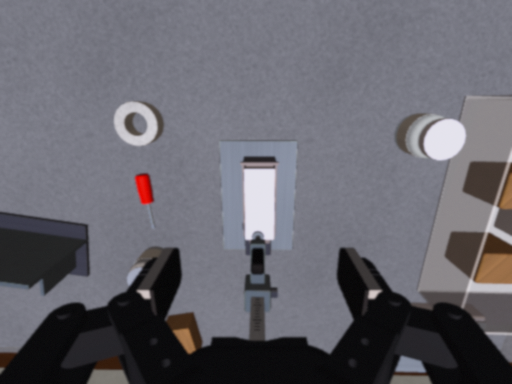

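The wrist picture shows the tub centred on the plate (lid columns 244-275, rows 165-240), with the knob at (257,262) and the column at (257,320). I check the slide's height.

Run:
```python
from fit import *
z=np.load("w5.npz");C=z["C"];X,Y,Z=np.moveaxis(C,-1,0);im=z["im"]
for v in range(234,316,4): print(v,[(tuple(C[v,u].round(3).tolist()),int(im[v,u].mean())) for u in(253,257,262)])
z=np.load("top0.npz");C=z["C"]
for v in range(168,184,2): print(v,[tuple(C[v,u].round(3).tolist()) for u in(164,166,168)])
```

```text
234 [((0.562, 0.204, 0.141), 149), ((0.561, 0.209, 0.142), 131), ((0.561, 0.217, 0.141), 149)]
238 [((0.567, 0.204, 0.142), 131), ((0.559, 0.21, 0.158), 39), ((0.568, 0.217, 0.141), 132)]
242 [((0.554, 0.204, 0.178), 42), ((0.554, 0.21, 0.178), 43), ((0.554, 0.216, 0.178), 42)]
246 [((0.558, 0.204, 0.182), 100), ((0.558, 0.21, 0.182), 97), ((0.558, 0.216, 0.182), 100)]
250 [((0.558, 0.205, 0.192), 20), ((0.558, 0.21, 0.192), 6), ((0.558, 0.216, 0.192), 25)]
254 [((0.559, 0.205, 0.201), 12), ((0.558, 0.21, 0.203), 7), ((0.559, 0.216, 0.201), 16)]
258 [((0.559, 0.205, 0.21), 11), ((0.558, 0.21, 0.211), 6), ((0.558, 0.216, 0.211), 18)]
262 [((0.558, 0.205, 0.221), 12), ((0.558, 0.21, 0.22), 6), ((0.558, 0.216, 0.22), 14)]
266 [((0.562, 0.205, 0.222), 29), ((0.561, 0.21, 0.223), 30), ((0.562, 0.216, 0.221), 28)]
270 [((0.568, 0.205, 0.222), 26), ((0.568, 0.21, 0.221), 28), ((0.567, 0.216, 0.222), 27)]
274 [((0.601, 0.205, 0.183), 69), ((0.601, 0.211, 0.182), 64), ((0.601, 0.217, 0.182), 78)]
278 [((0.607, 0.205, 0.184), 107), ((0.608, 0.211, 0.181), 107), ((0.607, 0.218, 0.182), 106)]
28
[... 711 characters left out ...]
, 0.218, 0.225), 63)]
314 [((0.624, 0.207, 0.232), 63), ((0.623, 0.211, 0.232), 52), ((0.624, 0.218, 0.231), 64)]
168 [(0.591, 0.215, 0.186), (0.591, 0.209, 0.185), (0.592, 0.204, 0.183)]
170 [(0.585, 0.215, 0.183), (0.3, 0.003, 1.497), (0.586, 0.204, 0.182)]
172 [(0.572, 0.209, 0.217), (0.572, 0.204, 0.217), (0.578, 0.202, 0.19)]
174 [(0.565, 0.208, 0.222), (0.566, 0.203, 0.218), (0.573, 0.203, 0.183)]
176 [(0.56, 0.208, 0.219), (0.561, 0.203, 0.216), (0.567, 0.202, 0.183)]
178 [(0.559, 0.212, 0.192), (0.559, 0.206, 0.193), (0.56, 0.201, 0.188)]
180 [(0.555, 0.214, 0.181), (0.556, 0.208, 0.181), (0.556, 0.202, 0.181)]
182 [(0.582, 0.241, 0.008), (0.581, 0.234, 0.013), (0.581, 0.227, 0.015)]
```

The slide's origin is at about 0.136 m (knob top 0.222, arm top 0.182) and the lid at about 0.090, so the foot has about 46 mm to go before contact. I go to the knob.

Run:
```python
from h import *
print(rel([.566,.2105,.191],181.3),manip.state()["ee_pos"])
```

```text
(array([-10.58,  -0.18,  14.85]), array([0.  , 0.  , 0.03])) [0.46009214 0.20956757 0.33946579]
```

```bash
python3 -m handwheel '[[1,-2,0,0,0,0,0],[1,-5,-0.1,0,0,0,0],[1,-8,-0.2,0,0,0,0],[1,-10,-0.2,0,0,0,0],[1,-10.55,-0.2,0,0,0,0],[1,-10.55,-0.2,2,0,0,0],[1,-10.55,-0.2,5,0,0,0],[1,-10.55,-0.2,8,0,0,0],[1,-10.55,-0.2,11,0,0,0],[1,-10.55,-0.2,13,0,0,0],[1,-10.55,-0.2,14.8,0,0,0],[1,-10.55,-0.2,14.8,0,0,0]]'; python3 -m handwheel '[[1,0,0,0,0,0,0],[0.6,0,0,0,0,0,0],[0.4,0,0,0,0,0,0],[0.3,0,0,0,0,0,0],[0.25,0,0,0,0,0,0],[0.2,0,0,0,0,0,0],[0.15,0,0,0,0,0,0],[0.1,0,0,0,0,0,0],[0,0,0,0,0,0,0],[0,0,0,0,0,0,0],[0,0,0,0,0,0,0],[0,0,0,0,0,0,0]]'
```

```text
time_s: 18.35
ee_pos: [0.564, 0.2101, 0.188]
ee_rot: [0.041, -3.135, 0.001]
ft_force: [-0.0, 0.4, -0.3]
gripper_width: 1.0
finger_force: 0.0
time_s: 19.35
ee_pos: [0.5663, 0.2098, 0.1916]
ee_rot: [-0.04, 3.141, -0.001]
ft_force: [-2.6, -4.6, 5.1]
gripper_width: 0.164
finger_force: 59.9
```

```bash
python3 -m handwheel '[[0,0,0,0.2,0,0,0],[0,0,0,0.5,0,0,0],[0,0,0,0.8,0,0,0],[0,0,0,1.1,0,0,0],[0,0,0,1.4,0,0,0],[0,0,0,1.7,0,0,0],[0,0,0,2,0,0,0],[0,0,0,2.3,0,0,0],[0,0,0,2.6,0,0,0],[0,0,0,2.9,0,0,0],[0,0,0,3.2,0,0,0],[0,0,0,3.5,0,0,0]]'; python3 -m handwheel '[[0,0,0,0.1,0,0,0],[0,0,0,0.2,0,0,0],[0,0,0,0.3,0,0,0],[0,0,0,0.4,0,0,0]]'
```

```text
time_s: 20.35
ee_pos: [0.5663, 0.2098, 0.1566]
ee_rot: [-0.04, 3.141, -0.001]
ft_force: [-1.8, -4.8, 7.5]
gripper_width: 0.163
finger_force: 60.1
time_s: 20.68
ee_pos: [0.5663, 0.2098, 0.1527]
ee_rot: [-0.04, 3.141, -0.001]
ft_force: [-1.8, -5.4, 7.6]
gripper_width: 0.167
finger_force: 60.1
```

```bash
for i in 1; do python3 -m handwheel '[[0,0,0,0.1,0,0,0],[0,0,0,0.2,0,0,0],[0,0,0,0.3,0,0,0]]'; python3 -m handwheel '[[0,0,0,0.1,0,0,0],[0,0,0,0.2,0,0,0]]'; python3 -m handwheel '[[0,0,0,0.05,0,0,0],[0,0,0,0.1,0,0,0]]';python3 -m handwheel '[[0,0,0,0.05,0,0,0],[0,0,0,0.1,0,0,0]]'; done | grep -E "pos|force"
```

```text
ee_pos: [0.5663, 0.2098, 0.1497]
ft_force: [-1.6, -4.7, 6.9]
finger_force: 60.1
ee_pos: [0.5663, 0.2098, 0.1477]
ft_force: [-2.1, -4.2, 7.0]
finger_force: 60.1
ee_pos: [0.5663, 0.2098, 0.1467]
ft_force: [-3.2, -4.4, 6.7]
finger_force: 60.1
ee_pos: [0.5663, 0.2098, 0.1459]
ft_force: [-3.5, -4.9, 9.0]
finger_force: 60.3
```

```bash
(python3 -m handwheel '[[0,0,0,0.05,0,0,0],[0,0,0,0.1,0,0,0]]';python3 -m handwheel '[[0,0,0,0.05,0,0,0],[0,0,0,0.1,0,0,0]]';python3 -m handwheel '[[0,0,0,0,0,0,0],[0,0,0,0,0,0,0]]') | grep -E "pos|ft_force"
```

```text
ee_pos: [0.5663, 0.2098, 0.1451]
ft_force: [-3.6, -5.1, 9.9]
ee_pos: [0.5663, 0.2098, 0.1442]
ft_force: [-4.4, -5.0, 10.6]
ee_pos: [0.5663, 0.2098, 0.1442]
ft_force: [-4.6, -5.5, 9.6]
```

Contact at a TCP height of about 0.1463 and the force is rising about 1 N/mm. 3 mm more.

```bash
(python3 -m handwheel '[[0,0,0,0.05,0,0,0],[0,0,0,0.1,0,0,0],[0,0,0,0.15,0,0,0]]';python3 -m handwheel '[[0,0,0,0.05,0,0,0],[0,0,0,0.1,0,0,0],[0,0,0,0.15,0,0,0]]';python3 -m handwheel '[[0,0,0,0,0,0,0],[0,0,0,0,0,0,0]]') | grep -E "pos|ft_force"
python3 look.py w6 knob >/dev/null
python3 - <<'E'
from fit import *
z=np.load("w6.npz");C=z["C"];X,Y,Z=np.moveaxis(C,-1,0);im=z["im"].astype(int)
m=(im.min(-1)>140)&(abs(X-.53)<.1)&(abs(Y-.21)<.06)&(Z>.07)&(Z<.11);print(m.sum(),np.median(Z[m]),rect(C[m]))
E
```

```text
ee_pos: [0.5663, 0.2098, 0.1429]
ft_force: [-4.4, -4.1, 11.3]
ee_pos: [0.5663, 0.2098, 0.1416]
ft_force: [-6.3, -4.7, 12.7]
ee_pos: [0.5663, 0.2098, 0.1416]
ft_force: [-5.2, -5.6, 12.4]
7891 0.09010219586214875 (array([535. , 211.3]), array([128.6,  55.6]), np.float32(1.42))
```

```bash
python3 -m handwheel '[[0,0,0,0.05,0,0,0],[0,0,0,0.05,0,0,0],[0,0,0,0.05,0,0,0]]' | grep -E "pos|ft_force"; python3 -m handwheel '[[0.5,0,0,0,0,0,0],[1,0,0,0,0,0,0],[1,0,0,0,0,0,0],[1,0,0,0,0,0,0],[1,0,0,0,0,0,0],[1,0,0,0,0,0,0],[1,0,0,0,0,0,0]]'
```

```text
ee_pos: [0.5663, 0.2098, 0.1411]
ft_force: [-5.0, -6.0, 14.1]
time_s: 23.53
ee_pos: [0.5662, 0.2102, 0.1396]
ee_rot: [0.04, -3.141, -0.0]
ft_force: [0.3, 0.4, -1.4]
gripper_width: 1.0
finger_force: 0.0
```

```bash
python3 -m handwheel '[[1,0,0,-1,0,0,0],[1,0,0,-3,0,0,0],[1,0,0,-6,0,0,0],[1,0,0,-9,0,0,0],[1,0,0,-12,0,0,0],[1,0,0,-15,0,0,0],[1,0,0,-18,0,0,0],[1,0,0,-20,0,0,0],[1,3,0,-20,0,0,0],[1,7,0,-20,0,0,0],[1,10.5,0,-20,0,0,0],[1,10.5,0,-20,0,0,0]]'; python3 -m handwheel '[[1,0,0,0,0,0,0],[1,0,0,0,0,0,0]]' >/dev/null
python3 look.py w7 knob,slide; python3 an.py w7
python3 - <<'E'
from fit import *
z=np.load("w7.npz");C=z["C"];im=z["im"]
for v in range(200,300,4): print(v,[(tuple(C[v,u].round(3).tolist()),int(im[v,u].mean())) for u in(253,257,262)])
E
```

```text
time_s: 24.53
ee_pos: [0.4562, 0.2078, 0.3413]
ee_rot: [-0.043, 3.141, 0.001]
ft_force: [0.1, 1.0, 1.5]
gripper_width: 0.998
finger_force: 0.0
[0.4616 0.2075 0.3405] (array([ 0.03,  0.01, -0.04]), array([0.  , 0.01, 1.61]))
knob 0.88 [257.9 242.7] [0.5637 0.2089 0.1693]
knob 0.34 [ 32.6 220.6] [ 0.6145 -0.2338  0.0092]
slide 0.85 [255.6 215.8] [0.5585 0.2048 0.0888]
plate 4906 (array([553.8, 209.1]), array([219., 140.]), np.float32(1.18)) 0.008914316353171184
lid 1844 (array([536.4, 211.1]), array([120.6,  48. ]), np.float32(1.5)) 0.08964299642732504
0.24 196 [0.6235 0.2024 0.2403] [0.6259 0.219  0.2596] (np.int64(250), np.int64(265), np.int64(317), np.int64(331))
0.215 189 [0.6234 0.2019 0.2153] [0.6261 0.2195 0.2362] (np.int64(251), np.int64(265), np.int64(302), np.int64(315))
0.19 167 [0.6236 0.2025 0.1907] [0.6255 0.2187 0.2144] (np.int64(251), np.int64(264), np.int64(289), np.int64(302))
0.26 180 [0.6218 0.201  0.2603] [0.6255 0.2194 0.2751] (np.int64(248), np.int64(267), np.int64(330), np.int64(341))
200 [((0.531, 0.2, 0.089), 231), ((0.53, 0.207, 0.092), 231), ((0.531, 0.215, 
[... 1517 characters left out ...]
((0.619, 0.209, 0.148), 110), ((0.619, 0.216, 0.147), 109)]
272 [((0.626, 0.203, 0.148), 85), ((0.625, 0.209, 0.15), 64), ((0.625, 0.217, 0.149), 74)]
276 [((0.625, 0.203, 0.159), 78), ((0.624, 0.209, 0.161), 53), ((0.624, 0.216, 0.16), 62)]
280 [((0.624, 0.203, 0.17), 75), ((0.625, 0.209, 0.169), 53), ((0.625, 0.216, 0.168), 62)]
284 [((0.625, 0.204, 0.178), 74), ((0.624, 0.209, 0.179), 55), ((0.625, 0.216, 0.178), 62)]
288 [((0.626, 0.204, 0.186), 75), ((0.624, 0.209, 0.187), 55), ((0.625, 0.216, 0.186), 60)]
292 [((0.624, 0.204, 0.197), 73), ((0.625, 0.209, 0.195), 57), ((0.625, 0.216, 0.195), 62)]
296 [((0.624, 0.204, 0.204), 71), ((0.625, 0.209, 0.203), 54), ((0.625, 0.216, 0.203), 62)]
```

View pics/w7.png

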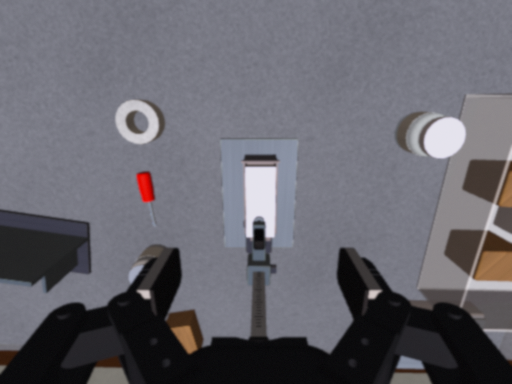

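The picture shows the foot standing on the lid at (258,220) with the tub still centred. Arm top is at 0.131, so the slide's origin is at 0.085 and the foot is pushed in about 5 mm. I hand in.

```bash
python3 -c "
from station import manip
print(manip.sign_off())"
```

```text
the job is handed in; nothing more can be done
None
```

The tub stands centred against the stop with the slide resting on its lid, the sprung foot pushed in about 5 mm by camera measurement; the job is handed in, with no verdict shown.

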